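# Fit the dovetail tool rest to the bench grinder

### The arm

A 6-joint arm with a two-finger parallel gripper is mounted at the origin on the work surface. World frame = base frame: x ahead of the robot, y to its left, z up, the work surface at z = 0. Lengths are in m, angles in rad, forces in N, time in s.
With the tool pointing down it reaches from about 0.425 to 1.125 m from the base axis. Payload 14.9 kg.
Tool frame: the origin (TCP) lies midway between the tips of the shut fingers; the grasp point (between the pads) lies 19 mm behind it; z points along the fingers, y is the line along which they close (so a half turn about z gives the same grasp; the last joint's range is limited). The gripper opens to 91 mm and grips with 3 to 60 N. Pads are 32 mm wide; open, the fingers measure 118 mm over their backs; the gripper's body (76 mm by 178 mm) begins 60 mm behind the grasp point.
Start: joints at [1.114, 0.379, 1.734, -0, 1.028, -0.033], TCP at [0.288, 0.638, 0.214] pointing down, gripper open.
Joint ranges: [-2.77, 2.77], [-0.74, 2.19], [0, 2.66], [-1.06, 4.2], [0.31, 2.87], [-3.08, 3.08]. Speed limits (rad/s): [1.89, 1.89, 2.39, 3.14, 3.14, 3.14].

### API

Orientations are given as a unit quaternion [w, x, y, z].
In Python, from rig import read_state, grab_frame, close_job gives the robot as it stands. The module is installed in compiled form; this text tells all that it offers.
- The arm moves only by the tool servo_tool, never from a script. Its arguments are lists of equal length, an entry for each row: "xyz": the shift along the tool's x, y, z in m, a list of three; "roll": the turn about the tool's z in rad. In form: {"xyz": [[dx, dy, dz], ...], "roll": [roll, ...]}. A call has 1 to 20 rows; each row is the pose to reach, as a shift and turn from the pose commanded when the call began, along the tool's axes at that moment; what a row does not reach only later rows make up. A row lasts 1/10 s, in which the tool goes at most 50 mm and 8.59 degrees, less where a joint would pass 70% of its speed; a pose out of reach is approached as far as the arm can. A call with a gripper value outside its range is refused whole. "jaw" is the finger opening in m, from 0 to 0.0912, set as the call begins (left out, the last holds). The fingers move at their own pace and stop on an object; the grip force is fixed at half the most. Time passes only in rows, so rows that repeat a pose let the fingers close. It gives the time, the measured TCP pose, the force, the opening and the grip force at its end, in the units of the state.
- read_state(): the state, without advancing time (a new reading comes with each control period).
- grab_frame(name): name is "scene" or "top" or "wrist"; returns a dict with "color" (480x640x3 uint8, red, green, blue), "fx", "fy", "cx", "cy" (pixels), "k1" (the pictures are not rectified: a ray, as slopes to the right and down, at radius r is drawn at 1 + k1 r^2 times it, then the intrinsics apply), "cam_to_world" (4x4, takes a point from camera to world coordinates). Camera axes: x right, y down, z forward; pixel columns grow to the right and rows downward; lengths in m; the calibration is good to about 2 mm. A picture is of the moment at which its call begins. There is no depth.
- close_job(): hands the job in; it is judged then, once.
The state is a dict: "time": time; "qpos": joint angles; "dq": joint speeds; "tau": joint torques, N m; "eef_pos": TCP position; "eef_rot": TCP orientation; "ft_force": force on the tool from outside, world axes, zero at the start; "moment": the same for the moment, N m; "finger_gap": opening from 0.0 (shut) to 1.0 (fully open); "grip_force": force on a finger pad.
Only numpy, scipy, OpenCV 4.12 (cv2) and the standard library are available. Lean on these libraries where they do the work, as an engineer would, in place of code of your own. Each camera call takes 0.05 s, during which the arm holds its last target. There are 200 camera calls.

### The job

The tool rest is off the grinder's right-hand wheel (right as the robot faces it). Pick it up from the bench, slide it notch first up the bare sloping dovetail bar in front of that wheel, and press it up by feel until it wedges tight and stays put when you let go. A firm hand push of about 20 N is enough: do not force it, do not let it touch the wheel, and leave the other things on the bench where they are.

Things in the scene. Friction and masses are not known exactly. Their poses are not given: they have to be found in the camera images.
- rest: Loose tool rest, cast aluminium, 90 mm long (x), 66 wide (y), 20 high, 0.2 to 0.35 kg, lying plate up on the bench, turned up to 0.5 rad. Plate: top 8 mm. Below it two cheeks 12 mm high, flush with the long sides, from x = -45 to +25 mm, with a tapered dovetail slot between them. +x end: the notch. Origin: middle of its underside, 45 mm from either end; z up.
- rest_notch (a point): Middle of the bottom edge of the rest's notch, on its top face, 33 mm ahead (x) and 20 mm above the rest's origin. The notch, between two prongs, is 26 mm wide and 12 mm deep; it takes the wheel.
- rest_slot (a point): Back (narrow) end of the slot in the rest's underside, 45 mm behind its origin, at the roof 12 mm up. The roof is 27 mm wide here, 39 mm wide at the cheeks' front end; flanks undercut, 60 degrees, taper 1 in 12 each side.
- way: Bare dovetail bar, bright steel, fixed before the right-hand (-y) wheel. It rises 30 degrees towards the wheel. x: up along the bar; y: left; z: square off the slope. Origin: where the rest's origin lies when wedged (axes then parallel), but by up to 8 mm more or less along x: the left flank is a screw-set gib, its setting cannot be seen. Find the stop by feel.
- way_low (a point): Low, free, narrow end of the bar's flat top, 40 mm down the bar from the way's origin and 12 mm above it. Top 28 mm wide here, 38 mm at its high end 62 mm on; undercut like the slot, so the rest is slid on from this end (5 mm play each side at first, less and less further up) and cannot be dropped on from above.
- way_under (a point): Middle of the plate under the bar, 1.5 mm below the way's origin; plate 40 mm wide. Clamp bolt and knob 20 to 40 mm lower, out to 30 mm either side. A push of 15 to 25 N up the bar wedges the rest so that it stays put; over 35 N is forcing it; less tight, it may creep back down when let go. Both parts are rigid: at the stop the force rises within 1 mm.
- wheel: Right-hand grinding wheel, 150 mm across, 20 mm thick; origin at its centre, axle along y. It stands in line with the notch of the wedged rest, 3 to 20 mm clear of it.
- grinder: Fixed bench grinder; origin under its middle, on the bench. Axle along y, 135 mm up; wheels 150 mm left and right. Guards reach 90 mm from the axle. A raised clear eye shield, 90 mm wide, stands over each wheel, 245 to 320 mm above the bench, 30 mm before the axle. The left wheel has its rest fitted already, as the right one should be.
- stone: Bystander: loose oilstone 150 x 50 x 25 mm, origin under its middle. Rest, stone and jar swap places.
- jar: Bystander: loose screw-top jar 68 mm across, 85 mm high, origin under its middle.
- wrench: Bystander: loose wrench 190 mm long, 8 mm high, along its x.
- chisel: Bystander: loose chisel 255 mm long, 27 mm high, along its x.
- dresser: Bystander: loose wheel dresser 190 mm long, 34 mm high, along its x.
Not all that is in view belongs to the job. There is more than one size of the rest; the job needs the middle-sized.

How it is judged:
By the outcome, as a careful person would: the job done as asked, in the order asked, and still so for the second after the job is handed in, with the robot touching nothing.
It also fails if it takes over 54 s, if anything falls off the work surface, if the arm or the gripper's body presses on something with over 40 N, if the wrist force passes 120 N, or if a joint passes its speed limit or range.

## Working session

There is one attempt and no reset: what is moved stays moved. The work goes in short steps, Python scripts to look and compute and a tool call to move; the robot and the scene stay as the last step left them, time stands still between calls to the robot, and variables do not carry over. Pictures are saved under pics/ and viewed, at most 10 in all, crops included, and the job is handed in when it is done.

Besides the shell and the picture viewer there is one more tool, called by a JSON object that holds its "op" and its "data", one argument or row to a line. servo_tool: Moves the arm, as the interface text tells. Its arguments: {"type":"object","properties":{"xyz":{"type":"array"},"roll":{"type":"array"},"jaw":{"type":"number"}},"required":["xyz","roll"]}

```bash
mkdir -p pics; python3 - <<'E'
from rig import *
import cv2,numpy as np
for n in ["scene","top"]:
    f=grab_frame(n); cv2.imwrite(f"pics/{n}0.png",f["color"][:,:,::-1])
    print(n,f["fx"],f["fy"],f["cx"],f["cy"],f["k1"]);print(np.round(f["cam_to_world"],4).tolist())
s=read_state();print(s["time"],s["eef_pos"],s["eef_rot"],s["ft_force"])
E
```

```text
scene 462.04231108411847 462.04231108411847 319.6816639244074 237.35423584763976 4.241491255004944e-06
[[-0.3305, 0.693, -0.6406, 1.2847], [0.9437, 0.2515, -0.2149, 0.171], [0.0122, -0.6756, -0.7372, 0.949], [0.0, 0.0, 0.0, 1.0]]
top 459.5240866041712 459.5240866041712 318.2511267206496 236.6467780234653 -0.09198408851250875
[[0.0201, -0.9832, 0.1816, 0.3534], [-0.9995, -0.0157, 0.0257, -0.1001], [-0.0224, -0.1821, -0.983, 1.167], [0.0, 0.0, 0.0, 1.0]]
0.1 [0.28770007 0.6377567  0.21336381] [-1.23224720e-04  2.10309840e-01  9.77634662e-01 -4.73341120e-04] [ 0.12303423 -0.73754807 -0.68840319]
```

View pics/scene0.png

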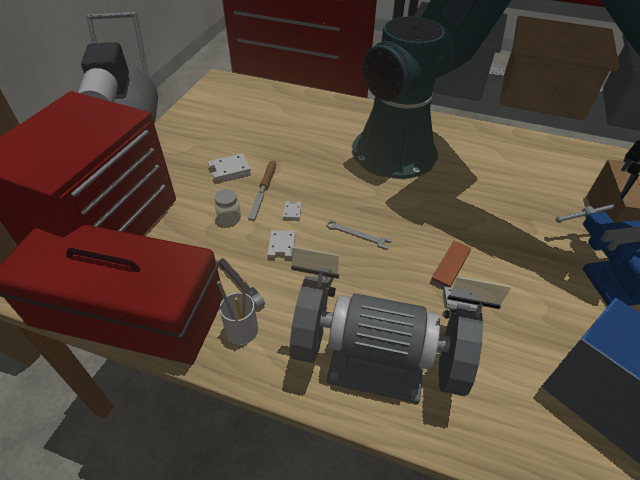

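View pics/top0.png

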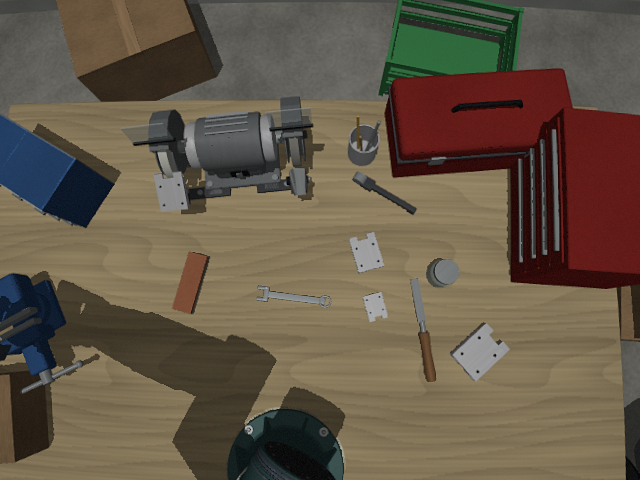

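Top view: three rests, with the middle-sized one at about (366,252), notch away from the robot. The right wheel is at (290,130) with its bare bar near (300,183).

```bash
cat > h.py <<'E'
import numpy as np,cv2,json
from rig import *
def ray(f,u,v):
    x=(u-f["cx"])/f["fx"];y=(v-f["cy"])/f["fy"];rd=np.hypot(x,y);r=rd
    for _ in range(20): r=rd/(1+f["k1"]*r*r)
    s=r/rd if rd>0 else 1
    M=np.array(f["cam_to_world"]);return M[:3,3],M[:3,:3]@np.array([x*s,y*s,1.])
def plane(f,u,v,z):
    o,d=ray(f,u,v);return o+d*(z-o[2])/d[2]
def proj(f,p):
    M=np.array(f["cam_to_world"]);c=M[:3,:3].T@(np.array(p)-M[:3,3]);x,y=c[:2]/c[2]
    k=1+f["k1"]*(x*x+y*y);return np.array([f["fx"]*x*k+f["cx"],f["fy"]*y*k+f["cy"]])
def tri(a,b):
    A=np.zeros((3,3));B=np.zeros(3)
    for o,d in (a,b):
        d=d/np.linalg.norm(d);P=np.eye(3)-np.outer(d,d);A+=P;B+=P@o
    return np.linalg.solve(A,B)
def save(f,box,k,name):
    x0,y0,x1,y1=box;cv2.imwrite(f"pics/{name}.png",cv2.resize(f["color"][y0:y1,x0:x1,::-1],None,fx=k,fy=k,interpolation=cv2.INTER_CUBIC))
E
python3 - <<'E'
from h import *
f=grab_frame("top")
hsv=cv2.cvtColor(f["color"],cv2.COLOR_RGB2HSV)
m=((hsv[...,1]<30)&(hsv[...,2]>140)).astype(np.uint8)
cs,_=cv2.findContours(m,cv2.RETR_EXTERNAL,cv2.CHAIN_APPROX_NONE)
for c in cs:
    if cv2.contourArea(c)<200: continue
    b=cv2.boxPoints(cv2.minAreaRect(c)); P=np.array([plane(f,*q,0.02) for q in b])
    print(cv2.contourArea(c),b.round(1).tolist(),P[:,:2].round(4).tolist(),np.linalg.norm(P[1]-P[0]).round(4),np.linalg.norm(P[2]-P[1]).round(4),P.mean(0).round(4))
a=cv2.resize(f["color"][90:215,250:330],None,fx=4.8,fy=4.8,interpolation=cv2.INTER_CUBIC)
b=cv2.resize(f["color"][215:340,335:415],None,fx=4.8,fy=4.8,interpolation=cv2.INTER_CUBIC)
cv2.imwrite("pics/c1.png",np.hstack([a,b])[:,:,::-1])
E
```

```text
1490.0 [[451.6000061035156, 354.70001220703125], [486.29998779296875, 322.79998779296875], [510.29998779296875, 348.79998779296875], [475.6000061035156, 380.79998779296875]] [[0.2774, -0.4016], [0.3554, -0.49], [0.2922, -0.5481], [0.2154, -0.4594]] 0.1179 0.0858 [ 0.2851 -0.4748  0.02  ]
435.0 [[361.8999938964844, 296.70001220703125], [380.8999938964844, 291.5], [387.79998779296875, 316.70001220703125], [368.79998779296875, 321.8999938964844]] [[0.4157, -0.1814], [0.4293, -0.2286], [0.3676, -0.2455], [0.3542, -0.1987]] 0.0492 0.064 [ 0.3917 -0.2135  0.02  ]
801.0 [[348.5, 238.3000030517578], [373.6000061035156, 230.8000030517578], [383.8999938964844, 265.20001220703125], [358.79998779296875, 272.79998779296875]] [[0.5621, -0.1469], [0.5826, -0.2103], [0.495, -0.2361], [0.4751, -0.1734]] 0.0667 0.0913 [ 0.5287 -0.1917  0.02  ]
607.0 [[153.39999389648438, 175.10000610351562], [179.60000610351562, 169.89999389648438], [187.10000610351562, 207.60000610351562], [161.0, 212.8000030517578]] [[0.725, 0.3724], [0.7398, 0.3021], [0.6369, 0.2735], [0.6221, 0.3424]] 0.0719 0.1068 [0.6809 0.3226 0.02  ]
```

View pics/c1.png

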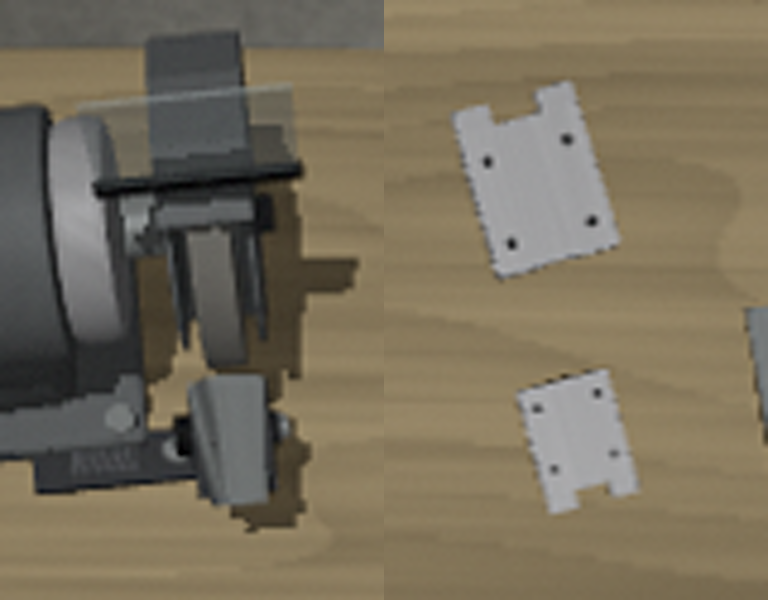

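{"op": "servo_tool", "data": {
  "xyz": [
    [-0.332,-0.221,0],
    [-0.332,-0.221,0],
    [-0.332,-0.221,0],
    [-0.332,-0.221,0],
    [-0.332,-0.221,0],
    [-0.332,-0.221,0],
    [-0.332,-0.221,0],
    [-0.332,-0.221,0],
    [-0.332,-0.221,0],
    [-0.542,-0.674,0],
    [-0.542,-0.674,0],
    [-0.542,-0.674,0],
    [-0.542,-0.674,0],
    [-0.542,-0.674,0],
    [-0.542,-0.674,0],
    [-0.542,-0.674,0],
    [-0.542,-0.674,0],
    [-0.542,-0.674,0],
    [-0.542,-0.674,0],
    [-0.542,-0.674,0]
  ],
  "roll": [0.15,0.3,0.45,0.6,0.75,0.9,1.05,1.2,1.35,1.5,1.65,1.8,1.95,2.1,2.25,2.43,2.43,2.43,2.43,2.43],
  "jaw": 0.0912
}}

```text
time: 2.15
eef_pos: [0.5047, -0.2037, 0.2141]
eef_rot: [0.0, 0.99, 0.141, 0.0]
ft_force: [-0.7, 0.3, 0.3]
finger_gap: 1.001
grip_force: 0.0
```

```bash
python3 - <<'E'
from h import *
f=grab_frame("wrist");cv2.imwrite("pics/w1.png",f["color"][:,:,::-1])
print(np.round(f["cam_to_world"],3).tolist(),f["fx"],f["k1"]);s=read_state();print(s["time"],s["qpos"],s["eef_pos"],s["eef_rot"],s["ft_force"])
E
```

```text
[[0.281, -0.924, -0.26, 0.579], [-0.96, -0.27, -0.077, -0.183], [0.001, 0.271, -0.962, 0.384], [0.0, 0.0, 0.0, 1.0]] 373.2612939505413 0.01400773137901315
2.2 [-4.22857997e-01  1.32498847e-01  2.05180459e+00 -8.65790477e-05
  9.57413354e-01  8.63980614e-01] [ 0.50442273 -0.20146307  0.21377163] [-3.32608268e-06  9.89934392e-01  1.41527007e-01 -7.13759739e-05] [-0.65162532  0.70533128  0.97885437]
```

View pics/w1.png

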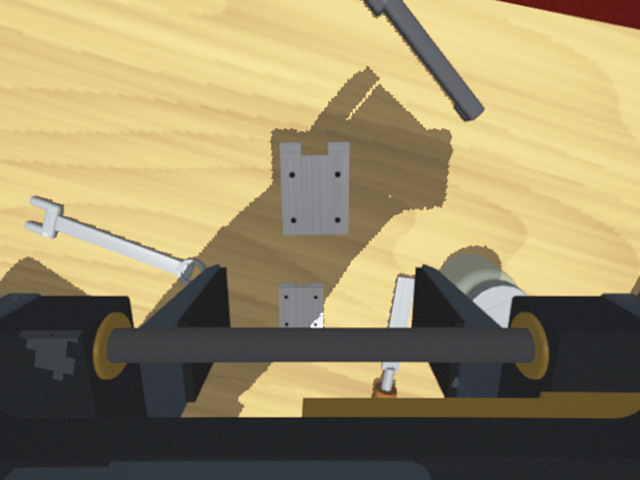

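```bash
python3 - <<'E'
from h import *
f=grab_frame("wrist")
P=np.array([plane(f,u,v,.02) for u,v in [(281,143),(349,143),(349,235),(283,235)]])
print(P.round(4).tolist(),P.mean(0)); 
for a,b in((3,0),(2,1)): d=P[b]-P[a];print(np.arctan2(d[1],d[0]),np.linalg.norm(d))
t=grab_frame("top")
for z in(.08,.11,.135):print(plane(t,299,182,z),plane(t,295,166,z))
E
```

```text
[[0.5622, -0.1464, 0.02], [0.5802, -0.2079, 0.02], [0.4948, -0.2349, 0.02], [0.4761, -0.171, 0.02]] [ 0.52829886 -0.19003744  0.02      ]
0.27835168267823046 0.08956781439425918
0.3060537226858513 0.08959135415805902
[ 0.6905278  -0.02139476  0.08      ] [ 0.73188473 -0.01024047  0.08      ]
[ 0.68122345 -0.02356665  0.11      ] [ 0.72143901 -0.01272019  0.11      ]
[ 0.67346983 -0.02537655  0.135     ] [ 0.71273424 -0.01478663  0.135     ]
```

{"op": "servo_tool", "data": {
  "xyz": [
    [0.133,-0.117,-0.05],
    [0.133,-0.117,-0.05],
    [0.133,-0.117,-0.05],
    [0.133,-0.117,-0.05],
    [0.133,-0.117,-0.05],
    [0.133,-0.117,-0.05],
    [0.133,-0.117,-0.05]
  ],
  "roll": [0,0,0,0,0,0,0]
}}

```text
time: 3.0
eef_pos: [0.5982, -0.0489, 0.2634]
eef_rot: [-0.0, 0.99, 0.144, -0.0]
ft_force: [0.3, -0.3, -0.0]
finger_gap: 0.996
grip_force: 0.0
```

```bash
python3 - <<'E'
from h import *
f=grab_frame("wrist");c=f["color"]
save(f,(160,0,560,300),2,"w2");print(np.round(f["cam_to_world"],4).tolist());s=read_state();print(s["time"],s["eef_pos"])
import pickle;pickle.dump(f,open("w2.pkl","wb"))
E
```

```text
[[0.2854, -0.9221, -0.2613, 0.6724], [-0.9584, -0.2747, -0.0775, -0.0275], [-0.0003, 0.2726, -0.9621, 0.4335], [0.0, 0.0, 0.0, 1.0]]
3.05 [ 0.59825576 -0.04932078  0.26346014]
```

View pics/w2.png

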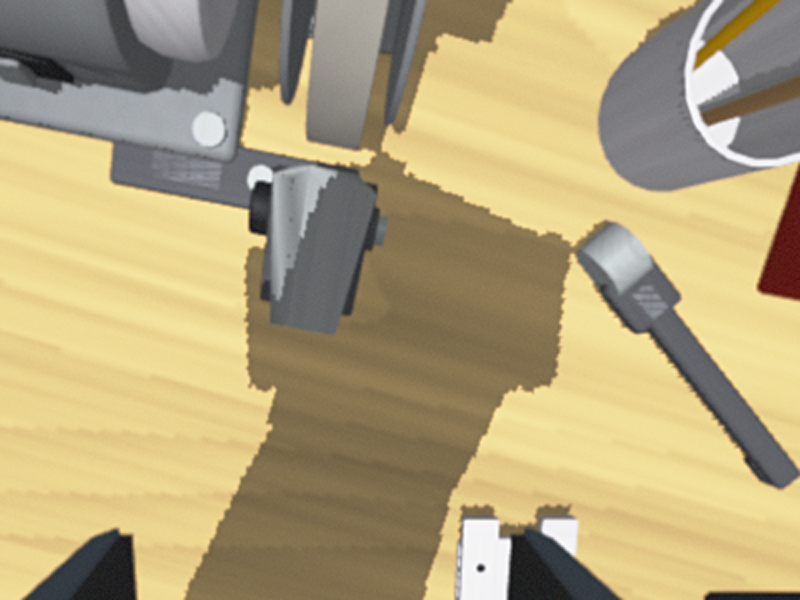

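Bar low-end top corners at full-frame (295.5,161.5) and (327.5,166.5); high end at (299,84) and (347.5,93.5); wheel's lower front around (313–340,70). A sideways view next for parallax.

{"op": "servo_tool", "data": {
  "xyz": [
    [0,0.12,0.04],
    [0,0.12,0.04],
    [0,0.12,0.04],
    [0,0.12,0.04],
    [0,0.12,0.04],
    [0,0.12,0.04]
  ],
  "roll": [0,0,0,0,0,0]
}}

```text
time: 3.65
eef_pos: [0.6327, -0.164, 0.2241]
eef_rot: [-0.0, 0.99, 0.143, -0.0]
ft_force: [0.2, 0.0, 0.1]
finger_gap: 1.003
grip_force: 0.0
```

```bash
python3 - <<'E'
from h import *
f=grab_frame("wrist");c=f["color"]
save(f,(60,0,325,200),3,"w3");print(np.round(f["cam_to_world"],4).tolist());s=read_state();print(s["time"],s["eef_pos"])
import pickle;pickle.dump(f,open("w3.pkl","wb"))
E
```

```text
[[0.2845, -0.9226, -0.2604, 0.7067], [-0.9587, -0.2739, -0.0772, -0.1426], [-0.0001, 0.2716, -0.9624, 0.3943], [0.0, 0.0, 0.0, 1.0]]
3.7 [ 0.6328757  -0.16374827  0.22432756]
```

View pics/w3.png

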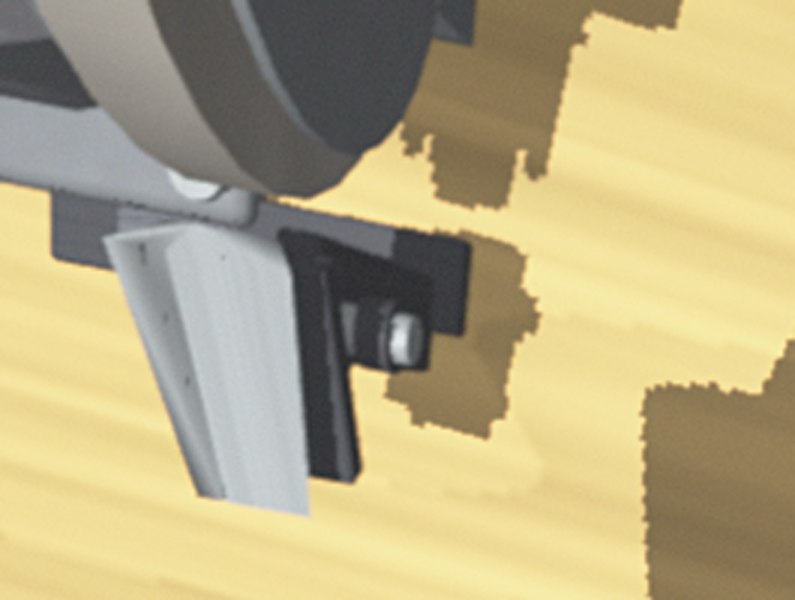

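```bash
python3 - <<'E'
from h import *
import pickle
a=pickle.load(open("w2.pkl","rb"))["color"][70:180,280:360];b=pickle.load(open("w3.pkl","rb"))["color"][70:180,90:190]
k=5
m=[cv2.resize(x,None,fx=4.4,fy=5,interpolation=cv2.INTER_LANCZOS4) for x in(a,b)]
m=np.hstack(m).astype(float);m=255*(m/255)**.6
cv2.imwrite("pics/m.png",m[:,:,::-1].astype(np.uint8));print(m.shape)
E
```

```text
(550, 792, 3)
```

View pics/m.png

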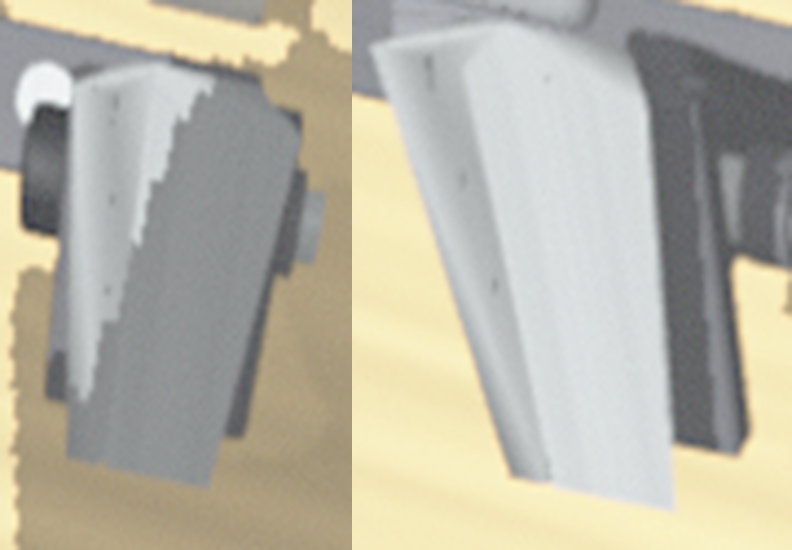

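```bash
python3 - <<'E'
from h import *
import pickle
a,b=[pickle.load(open(n,"rb")) for n in("w2.pkl","w3.pkl")]
pts=dict(lowR=((327.7,167.4),(162.7,171.6)),lowL=((295.5,161.6),(125.9,165.6)),lowL_brk=((295.5,161.6),(135,166)),hiR=((348.2,93.6),(157.7,90)),hiL=((297,85.6),(95.2,79)))
T={}
for k,(p,q) in pts.items():
    X=T[k]=tri(ray(a,*p),ray(b,*q));print(k,X.round(4),(proj(a,X)-p).round(1),(proj(b,X)-q).round(1))
n=lambda x,y:(np.linalg.norm(T[x]-T[y])*1e3).round(1)
print(n("lowR","lowL"),n("hiR","hiL"),n("lowR","hiR"),n("lowL","hiL"))
E
```

```text
lowR [ 0.6503 -0.0402  0.1196] [-0.  -0.3] [0.  0.3]
lowL [ 0.6468 -0.0134  0.1181] [0. 0.] [-0. -0.]
lowL_brk [ 0.6454 -0.0128  0.1026] [0.  0.3] [-0.  -0.3]
hiR [ 0.7051 -0.0384  0.1463] [-0.1  1.3] [-0.2 -1.5]
hiL [ 0.7    -0.0018  0.1474] [-0.   0.8] [-0.2 -0.9]
27.0 37.0 61.0 61.8
```

```bash
cat > fit.py <<'E'
from h import *
import pickle
from scipy.optimize import least_squares
a,b=[pickle.load(open(n,"rb")) for n in("w2.pkl","w3.pkl")]
t=grab_frame("top")
G=dict(lowR=(-40,-14,12),lowL=(-40,14,12),hiR=(22,-19,12),hiL=(22,19,12))
O=[(a,"lowR",(327.7,167.4)),(b,"lowR",(162.7,171.6)),(a,"lowL",(295.5,161.6)),(b,"lowL",(125.9,165.6)),(a,"hiR",(348.2,93.6)),(b,"hiR",(157.7,90)),(a,"hiL",(297,85.6)),(b,"hiL",(95.2,79)),
(t,"lowL",(250+212/4.8,90+503/4.8)),(t,"lowR",(250+268/4.8,90+500/4.8))]
def W(p,X):
    c,s=np.cos(p[3]),np.sin(p[3]);th=np.radians(30);x,y,z=np.array(X)/1e3
    u=x*np.cos(th)-z*np.sin(th);w=x*np.sin(th)+z*np.cos(th)
    return np.array([p[0]+c*u-s*y,p[1]+s*u+c*y,p[2]+w])
for n in(8,10):
    r=least_squares(lambda p:np.concatenate([proj(f,W(p,G[k]))-np.array(q) for f,k,q in O[:n]]),[.69,-.02,.12,.27])
    print(r.x.round(4),r.fun.reshape(-1,2).round(1).tolist())
    print("low",W(r.x,(-40,0,12)).round(4))
E
python3 fit.py
```

```text
[ 0.6891 -0.0218  0.1264  0.1175] [[0.3, -0.6], [2.0, -0.1], [-0.7, -0.7], [-0.1, -0.9], [0.8, 2.5], [-0.2, -0.1], [-0.6, 0.7], [-1.2, -1.0]]
low [ 0.6487 -0.0266  0.1167]
[ 0.6891 -0.0218  0.1264  0.1177] [[0.3, -0.6], [2.0, -0.1], [-0.7, -0.6], [-0.1, -0.8], [0.8, 2.5], [-0.2, -0.1], [-0.6, 0.7], [-1.1, -0.9], [-0.3, 0.1], [-0.3, -0.4]]
low [ 0.6487 -0.0266  0.1168]
```

The strip plus bright face together are the bar's top (27/37/61 mm measured). Way origin ≈ (0.689,-0.022,0.126), yaw ≈ 0.12. Picking up the rest.

{"op": "servo_tool", "data": {
  "xyz": [
    [-0.136,-0.003,0.05],
    [-0.136,-0.003,0.05],
    [-0.136,-0.003,0.08],
    [-0.136,-0.003,0.12],
    [-0.136,-0.003,0.16],
    [-0.136,-0.003,0.19],
    [-0.136,-0.003,0.21],
    [-0.136,-0.003,0.22],
    [-0.136,-0.003,0.22],
    [-0.136,-0.003,0.22]
  ],
  "roll": [0,0,0,0,0,0,0,0,0,0]
}}

```text
time: 4.75
eef_pos: [0.5025, -0.2, 0.0049]
eef_rot: [0.0, 0.99, 0.144, 0.0]
ft_force: [-0.0, -0.4, -0.4]
finger_gap: 1.003
grip_force: 0.0
```

{"op": "servo_tool", "data": {
  "xyz": [
    [0,0,0],
    [0,0,0],
    [0,0,0],
    [0,0,0],
    [0,0,0]
  ],
  "roll": [0,0,0,0,0],
  "jaw": 0.05
}}

```text
time: 5.25
eef_pos: [0.5021, -0.2001, 0.0044]
eef_rot: [0.0, 0.99, 0.143, 0.0]
ft_force: [-1.7, 0.6, 8.2]
finger_gap: 0.721
grip_force: 29.9
```

{"op": "servo_tool", "data": {
  "xyz": [
    [0,0,-0.02],
    [0,0,-0.06],
    [0,0,-0.1],
    [0.01,-0.01,-0.14],
    [0.04,-0.045,-0.15],
    [0.08,-0.085,-0.15],
    [0.11,-0.12,-0.15],
    [0.127,-0.13,-0.15],
    [0.1315,-0.1347,-0.15],
    [0.1315,-0.1347,-0.15],
    [0.1315,-0.1347,-0.15]
  ],
  "roll": [0,0,0,0,0.08,0.12,0.167,0.167,0.167,0.167,0.167]
}}

```text
time: 6.35
eef_pos: [0.5889, -0.0343, 0.1536]
eef_rot: [0.0, 0.998, 0.06, -0.0]
ft_force: [-0.5, -0.1, -3.3]
finger_gap: 0.723
grip_force: 29.9
```

```bash
python3 - <<'E'
from h import *
f=grab_frame("wrist");cv2.imwrite("pics/w4.png",f["color"][:,:,::-1])
import pickle;pickle.dump(f,open("w4.pkl","wb"))
s=read_state();print(s["time"],s["eef_pos"],s["eef_rot"],s["ft_force"],s["finger_gap"])
E
```

```text
6.4 [ 0.5889433  -0.03450497  0.15372837] [ 2.24463204e-06  9.98202077e-01  5.99373397e-02 -3.58034090e-04] [ 0.57661214 -0.1961724  -2.88046979] 0.7194866805971533
```

View pics/w4.png

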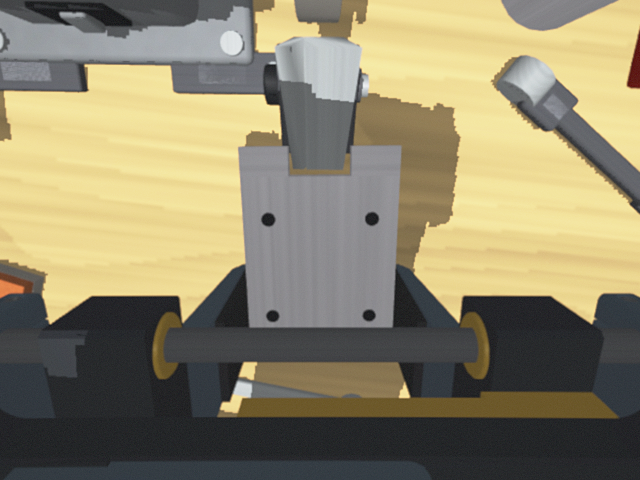

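```bash
python3 - <<'E'
from h import *
import pickle
f=pickle.load(open("w4.pkl","rb"))
for z in(.113,.1167,.120):print("tip",plane(f,320.5,168,z).round(4))
for z in(.144,.1477,.151):print("hi",plane(f,319,47,z).round(4))
print("notch bottom top-face edge z.169",plane(f,319.5,175,.1693).round(4), "prong",plane(f,320,147,.1693).round(4))
E
```

```text
tip [ 0.6487 -0.0276  0.113 ]
tip [ 0.649  -0.0276  0.1167]
tip [ 0.6492 -0.0275  0.12  ]
hi [ 0.7024 -0.0204  0.144 ]
hi [ 0.7016 -0.0205  0.1477]
hi [ 0.701  -0.0206  0.151 ]
notch bottom top-face edge z.169 [ 0.6504 -0.027   0.1693] prong [ 0.6614 -0.0258  0.1693]
```

The picture shows the bar low end (292–349,168) centred in the notch (288–351), axes aligned, rest held square. Lowering so that the bar tip meets the plate just behind the notch.

{"op": "servo_tool", "data": {
  "xyz": [
    [0.0025,0.001,0.02],
    [0.0025,0.001,0.03],
    [0.0025,0.001,0.036],
    [0.0025,0.001,0.039],
    [0.0025,0.001,0.039]
  ],
  "roll": [-0.014,-0.014,-0.014,-0.014,-0.014]
}}

```text
time: 6.9
eef_pos: [0.5918, -0.0342, 0.1146]
eef_rot: [-0.0, 0.998, 0.067, -0.001]
ft_force: [-1.2, 3.5, -5.7]
finger_gap: 0.723
grip_force: 30.0
```

{"op": "servo_tool", "data": {
  "xyz": [
    [0,0,0.002],
    [0,0,0.004],
    [0,0,0.006],
    [0,0,0.008],
    [0,0,0.008]
  ],
  "roll": [0,0,0,0,0]
}}

```text
time: 7.4
eef_pos: [0.5926, -0.034, 0.1075]
eef_rot: [-0.0, 0.998, 0.068, 0.0]
ft_force: [-3.5, 5.3, 3.0]
finger_gap: 0.718
grip_force: 30.0
```

{"op": "servo_tool", "data": {
  "xyz": [
    [0.0002,0,0.003],
    [0.0005,0,0.006],
    [0.001,0,0.009],
    [0.0015,0,0.012],
    [0.002,0,0.014],
    [0.002,0,0.014]
  ],
  "roll": [0,0,0,0,0,0]
}}

```text
time: 8.0
eef_pos: [0.5952, -0.0337, 0.0937]
eef_rot: [-0.0, 0.998, 0.067, 0.001]
ft_force: [-2.0, 5.4, 3.1]
finger_gap: 0.719
grip_force: 30.0
```

```bash
python3 - <<'E'
from h import *
f=grab_frame("wrist");save(f,(180,20,460,230),2.8,"w5")
s=read_state();print(s["time"],s["eef_pos"],s["ft_force"],s["moment"])
E
```

```text
8.05 [ 0.59518212 -0.03369051  0.09380813] [-1.79140966  5.38486383  2.71369911] [0.85001329 0.21091751 0.35669923]
```

View pics/w5.png

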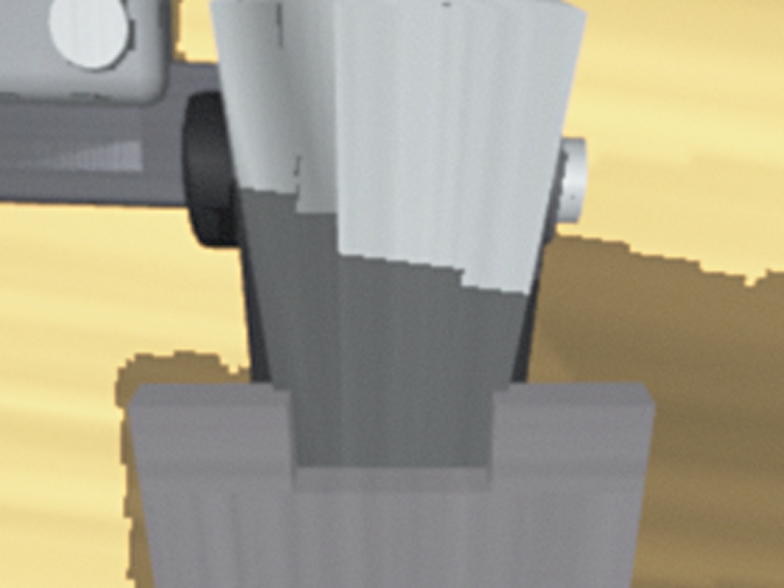

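The rest is pitching up on the bar tip and stays centred (notch 291–493 in the crop, bar within it). Continue the arc.

{"op": "servo_tool", "data": {
  "xyz": [
    [0.001,0,0.003],
    [0.002,0,0.006],
    [0.0035,0,0.009],
    [0.005,0,0.012],
    [0.006,0,0.014],
    [0.006,0,0.014]
  ],
  "roll": [0,0,0,0,0,0]
}}

```text
time: 8.65
eef_pos: [0.6012, -0.0331, 0.0797]
eef_rot: [0.0, 0.998, 0.067, 0.001]
ft_force: [-2.3, 1.6, 1.6]
finger_gap: 0.718
grip_force: 30.0
```

{"op": "servo_tool", "data": {
  "xyz": [
    [0.0022,0,-0.0016],
    [0.0043,0,-0.0032],
    [0.0065,0,-0.0047],
    [0.0087,0,-0.006],
    [0.0108,0,-0.0072],
    [0.013,0,-0.0085],
    [0.013,0,-0.0085]
  ],
  "roll": [0,0,0,0,0,0,0]
}}

```text
time: 9.35
eef_pos: [0.6133, -0.0314, 0.0876]
eef_rot: [0.0, 0.998, 0.067, -0.0]
ft_force: [-2.4, 0.2, 2.2]
finger_gap: 0.719
grip_force: 30.0
```

```bash
python3 - <<'E'
from h import *
f=grab_frame("wrist");save(f,(180,20,460,230),2.8,"w6")
s=read_state();print(s["time"],s["eef_pos"],s["ft_force"],s["moment"])
E
```

```text
9.4 [ 0.61332619 -0.03139249  0.08759726] [-2.43886403 -0.33162108  1.48276887] [-0.03794648  0.42154923 -0.04105374]
```

View pics/w6.png

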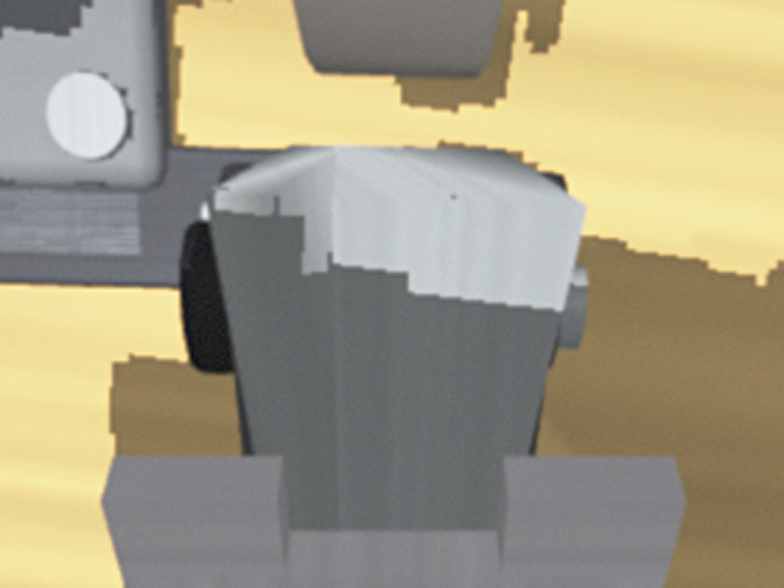

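Rest is now pitched to the slope, centred on the bar (prongs 110–685, bar 245–545 at the prong line in the crop). Slide up, watching the force.

{"op": "servo_tool", "data": {
  "xyz": [
    [0.0026,0,-0.0015],
    [0.0052,0,-0.003],
    [0.0078,0,-0.0045],
    [0.0104,0,-0.006],
    [0.013,0,-0.0075],
    [0.0156,0,-0.009],
    [0.0173,0,-0.01],
    [0.0173,0,-0.01]
  ],
  "roll": [0,0,0,0,0,0,0,0]
}}

```text
time: 10.2
eef_pos: [0.628, -0.0291, 0.0969]
eef_rot: [-0.0, 0.998, 0.067, -0.003]
ft_force: [-15.8, -2.6, 8.5]
finger_gap: 0.722
grip_force: 30.0
```

{"op": "servo_tool", "data": {
  "xyz": [
    [-0.001,0,-0.001],
    [-0.001,0,-0.002],
    [-0.001,0,-0.002]
  ],
  "roll": [0,0,0]
}}

```text
time: 10.5
eef_pos: [0.6298, -0.0292, 0.0997]
eef_rot: [0.0, 0.998, 0.067, 0.0]
ft_force: [-0.4, -0.6, -3.1]
finger_gap: 0.722
grip_force: 30.0
```

```bash
python3 - <<'E'
from h import *
s=read_state();print(s["time"],s["eef_pos"],s["ft_force"],s["moment"])
E
```

```text
10.5 [ 0.62978605 -0.02921941  0.0996873 ] [-0.42304409 -0.63313002 -3.08530363] [-0.02543083  0.20228842 -0.00341616]
```

{"op": "servo_tool", "data": {
  "xyz": [
    [0.0022,0,-0.0013],
    [0.0044,0,-0.0026],
    [0.0066,0,-0.0038],
    [0.0088,0,-0.0051],
    [0.011,0,-0.0064],
    [0.013,0,-0.0075],
    [0.013,0,-0.0075]
  ],
  "roll": [0,0,0,0,0,0,0]
}}

```text
time: 11.2
eef_pos: [0.6426, -0.0275, 0.1071]
eef_rot: [0.0, 0.998, 0.067, 0.0]
ft_force: [0.2, 0.2, -2.5]
finger_gap: 0.717
grip_force: 30.0
```

{"op": "servo_tool", "data": {
  "xyz": [
    [0.0017,0,-0.001],
    [0.0035,0,-0.002],
    [0.0052,0,-0.003],
    [0.0069,0,-0.004],
    [0.0087,0,-0.005],
    [0.0087,0,-0.005]
  ],
  "roll": [0,0,0,0,0,0]
}}

```text
time: 11.8
eef_pos: [0.6499, -0.0263, 0.1111]
eef_rot: [-0.0, 0.998, 0.067, -0.001]
ft_force: [-4.0, -2.2, -12.1]
finger_gap: 0.725
grip_force: 30.0
```

{"op": "servo_tool", "data": {
  "xyz": [
    [0.0009,0,-0.0005],
    [0.0017,0,-0.001],
    [0.0026,0,-0.0015],
    [0.0026,0,-0.0015]
  ],
  "roll": [0,0,0,0]
}}

```text
time: 12.2
eef_pos: [0.6515, -0.0261, 0.1119]
eef_rot: [-0.0, 0.998, 0.067, -0.002]
ft_force: [-6.9, -2.8, -15.7]
finger_gap: 0.726
grip_force: 30.0
```

{"op": "servo_tool", "data": {
  "xyz": [
    [0,0,0.001],
    [0,0,0.0015],
    [0,0,0.0015]
  ],
  "roll": [0,0,0]
}}

```text
time: 12.5
eef_pos: [0.6516, -0.0261, 0.1118]
eef_rot: [-0.0, 0.998, 0.067, -0.002]
ft_force: [-15.2, -2.8, 3.1]
finger_gap: 0.728
grip_force: 30.0
```

```bash
python3 - <<'E'
from h import *
s=read_state();print(s["time"],s["eef_pos"],s["ft_force"],s["moment"],s["eef_rot"])
E
```

```text
12.5 [ 0.65164138 -0.02606082  0.11178323] [-15.24767006  -2.84360795   3.11365984] [-0.45932013  3.11164809 -0.33352412] [-1.68279627e-04  9.97737024e-01  6.72062756e-02 -2.02967776e-03]
```

{"op": "servo_tool", "data": {
  "xyz": [
    [0.0009,0,-0.0005],
    [0.0013,0,-0.0008],
    [0.0013,0,-0.0008]
  ],
  "roll": [0,0,0]
}}

```text
time: 12.8
eef_pos: [0.652, -0.026, 0.112]
eef_rot: [-0.0, 0.998, 0.067, -0.003]
ft_force: [-18.6, -5.2, -0.6]
finger_gap: 0.722
grip_force: 30.0
```

```bash
python3 - <<'E'
from h import *
s=read_state();print(s["time"],s["eef_pos"],s["ft_force"],s["moment"],s["eef_rot"])
E
```

```text
12.8 [ 0.6519569  -0.02600603  0.1119773 ] [-18.58667428  -5.21280498  -0.62396266] [-0.7226939   3.76799065 -0.28139692] [-1.42154947e-04  9.97725074e-01  6.73436158e-02 -3.08108344e-03]
```

{"op": "servo_tool", "data": {
  "xyz": [
    [-0.002,0,0.001],
    [-0.004,0,0.002],
    [-0.005,0,0.0025],
    [-0.005,0,0.0025]
  ],
  "roll": [0,0,0,0]
}}

```text
time: 13.2
eef_pos: [0.6519, -0.0261, 0.1119]
eef_rot: [-0.0, 0.998, 0.067, 0.002]
ft_force: [2.6, 5.0, 2.2]
finger_gap: 0.721
grip_force: 30.0
```

{"op": "servo_tool", "data": {
  "xyz": [
    [0,0.001,0],
    [0,0.0015,0],
    [0,0.0015,0]
  ],
  "roll": [0,0,0]
}}

```text
time: 13.5
eef_pos: [0.652, -0.0262, 0.1119]
eef_rot: [-0.001, 0.998, 0.067, 0.002]
ft_force: [0.8, 17.9, 6.0]
finger_gap: 0.721
grip_force: 30.0
```

{"op": "servo_tool", "data": {
  "xyz": [
    [0,-0.0015,0],
    [0,-0.003,0],
    [0,-0.003,0]
  ],
  "roll": [0,0,0]
}}

```text
time: 13.8
eef_pos: [0.6519, -0.026, 0.1119]
eef_rot: [0.001, 0.998, 0.067, 0.003]
ft_force: [4.5, -7.5, 4.1]
finger_gap: 0.719
grip_force: 30.0
```

Rigid sideways and stays when pulled back lightly: it is at the wedge. Now press up to about 20 N along the bar.

{"op": "servo_tool", "data": {
  "xyz": [
    [0.002,0.0012,-0.001],
    [0.004,0.0012,-0.002],
    [0.005,0.0012,-0.0027],
    [0.005,0.0012,-0.0027]
  ],
  "roll": [0,0,0,0]
}}

```text
time: 14.2
eef_pos: [0.6527, -0.0258, 0.1124]
eef_rot: [0.0, 0.998, 0.067, -0.002]
ft_force: [-13.0, -3.2, 3.3]
finger_gap: 0.724
grip_force: 30.0
```

```bash
python3 - <<'E'
from h import *
s=read_state();F=np.array(s["ft_force"]);h=np.array([.991*.866,.134*.866,.5]);print(s["time"],s["eef_pos"],F,F@h,s["moment"])
E
```

```text
14.2 [ 0.65267043 -0.02579832  0.11235758] [-12.96487427  -3.20368368   3.34016011] -9.828221098350085 [-0.63914208  2.70276754 -0.21551738]
```

{"op": "servo_tool", "data": {
  "xyz": [
    [0.0009,0,-0.001],
    [0.0015,0,-0.0016],
    [0.0015,0,-0.0016]
  ],
  "roll": [0,0,0]
}}

```text
time: 14.5
eef_pos: [0.6537, -0.0256, 0.113]
eef_rot: [-0.0, 0.998, 0.067, -0.003]
ft_force: [-9.1, -4.3, -6.0]
finger_gap: 0.724
grip_force: 30.0
```

```bash
cat > st.py <<'E'
from h import *
s=read_state();F=np.array(s["ft_force"]);h=np.array([.991*.866,.134*.866,.5]);print(s["time"],s["eef_pos"].round(5),F.round(1),(F@h).round(2),s["moment"].round(2),s["finger_gap"])
E
python3 st.py
```

```text
14.5 [ 0.65367 -0.02563  0.11303] [-9.1 -4.3 -6. ] -11.37 [-0.65  2.21 -0.38] 0.7244696486069243
```

{"op": "servo_tool", "data": {
  "xyz": [
    [0,0,0],
    [0,0,0]
  ],
  "roll": [0.01,0.01]
}}

```text
time: 14.7
eef_pos: [0.6544, -0.0254, 0.1135]
eef_rot: [-0.0, 0.998, 0.062, -0.002]
ft_force: [-7.8, -1.6, -4.6]
finger_gap: 0.72
grip_force: 30.0
```

```bash
python3 st.py
```

```text
14.7 [ 0.65437 -0.02536  0.11346] [-7.8 -1.6 -4.6] -9.19 [-0.28  1.8  -0.18] 0.7198896873561735
```

{"op": "servo_tool", "data": {
  "xyz": [
    [0.0009,0.0005,-0.0005],
    [0.0018,0.0005,-0.001],
    [0.0018,0.0005,-0.001]
  ],
  "roll": [0,0,0]
}}

```text
time: 15.0
eef_pos: [0.6553, -0.0253, 0.114]
eef_rot: [-0.0, 0.998, 0.062, -0.003]
ft_force: [-11.4, 1.9, -4.7]
finger_gap: 0.718
grip_force: 30.0
```

```bash
python3 st.py
```

```text
15.0 [ 0.65528 -0.02525  0.11397] [-11.4   1.9  -4.7] -11.92 [ 0.22  2.47 -0.09] 0.7183201105397838
```

{"op": "servo_tool", "data": {
  "xyz": [
    [0.0009,-0.0003,-0.0005],
    [0.0018,-0.0003,-0.001],
    [0.0018,-0.0003,-0.001]
  ],
  "roll": [0.003,0.003,0.003]
}}

```text
time: 15.3
eef_pos: [0.6564, -0.025, 0.1147]
eef_rot: [-0.0, 0.998, 0.061, -0.004]
ft_force: [-13.7, -0.1, -5.6]
finger_gap: 0.718
grip_force: 30.0
```

```bash
python3 st.py
```

```text
15.3 [ 0.65645 -0.02499  0.11467] [-13.7  -0.1  -5.6] -14.56 [-0.16  3.02 -0.12] 0.7175426901286015
```

{"op": "servo_tool", "data": {
  "xyz": [
    [0.0009,0,-0.0005],
    [0.0009,0,-0.0005]
  ],
  "roll": [0,0]
}}

```text
time: 15.5
eef_pos: [0.6569, -0.0249, 0.1149]
eef_rot: [-0.0, 0.998, 0.061, -0.004]
ft_force: [-15.0, -1.0, -5.1]
finger_gap: 0.723
grip_force: 30.0
```

```bash
python3 st.py
```

```text
15.5 [ 0.65686 -0.02492  0.11489] [-15.   -1.   -5.1] -15.5 [-0.29  3.3  -0.16] 0.7230349054328992
```

{"op": "servo_tool", "data": {
  "xyz": [
    [0,0,0],
    [0,0,0]
  ],
  "roll": [0.006,0.006]
}}

```text
time: 15.7
eef_pos: [0.6572, -0.0247, 0.1151]
eef_rot: [-0.0, 0.998, 0.058, -0.004]
ft_force: [-14.0, 0.6, -4.4]
finger_gap: 0.729
grip_force: 30.0
```

```bash
python3 st.py
```

```text
15.7 [ 0.65717 -0.02472  0.11507] [-14.    0.6  -4.4] -14.1 [-0.02  3.1   0.1 ] 0.7292707361443027
```

{"op": "servo_tool", "data": {
  "xyz": [
    [0.0009,0,-0.0005],
    [0.0009,0,-0.0005]
  ],
  "roll": [0,0]
}}

```text
time: 15.9
eef_pos: [0.6581, -0.0246, 0.1156]
eef_rot: [-0.0, 0.998, 0.058, -0.004]
ft_force: [-14.1, 0.5, -4.4]
finger_gap: 0.725
grip_force: 30.0
```

```bash
python3 st.py
```

```text
15.9 [ 0.65812 -0.02459  0.11557] [-14.1   0.5  -4.4] -14.25 [0.02 3.07 0.08] 0.7253130962080302
```

```bash
python3 - <<'E'
from h import *
f=grab_frame("wrist");save(f,(180,20,460,230),2.8,"w7");save(f,(180,100,460,330),2.8,"w7b")
a=cv2.imread("pics/w6.png",0);b=cv2.imread("pics/w7.png",0)
for x0,x1 in((90,300),(490,710)):
    t=cv2.Canny(a[440:580,x0:x1],40,100);g=cv2.Canny(b,40,100)
    k=np.ones((3,3));r=cv2.matchTemplate(cv2.dilate(g,k),cv2.dilate(t,k),cv2.TM_CCOEFF_NORMED);_,s,_,p=cv2.minMaxLoc(r);print(s,p[0]-x0,p[1]-440)
E
```

```text
0.4365275800228119 3 -6
0.3085845410823822 31 -92
```

```bash
python3 - <<'E'
from h import *
a=cv2.imread("pics/w6.png",0);b=cv2.imread("pics/w7.png",0)
for n,i in(("w6",a),("w7",b)):
    for x in(200,390,590):
        c=i[:,x-12:x+12].mean(1); print(n,x,[int(v) for v in c[380::8]])
E
```

```text
w6 200 [123, 123, 125, 127, 127, 123, 119, 120, 121, 123, 130, 130, 130, 130, 130, 129, 128, 129, 130, 132, 131, 129, 127, 130, 131, 134]
w6 390 [105, 104, 105, 105, 104, 104, 105, 105, 105, 104, 106, 105, 106, 106, 105, 105, 105, 106, 104, 125, 132, 132, 132, 132, 131, 129]
w6 590 [122, 121, 119, 117, 115, 115, 114, 114, 115, 115, 130, 130, 129, 130, 130, 129, 129, 129, 129, 131, 131, 129, 127, 130, 132, 129]
w7 200 [68, 64, 58, 59, 59, 59, 59, 58, 57, 126, 131, 131, 130, 130, 130, 131, 130, 130, 132, 131, 131, 127, 130, 132, 136, 135]
w7 390 [92, 91, 90, 89, 89, 89, 89, 89, 89, 89, 82, 58, 59, 59, 57, 56, 57, 52, 107, 133, 132, 133, 132, 133, 131, 131]
w7 590 [131, 133, 130, 130, 126, 121, 118, 118, 120, 129, 131, 131, 130, 131, 130, 130, 130, 130, 132, 132, 132, 128, 129, 133, 131, 130]
```

No slip in the grip (prong edge stays put in the wrist image). Keep advancing.

{"op": "servo_tool", "data": {
  "xyz": [
    [0.0009,0,-0.0005],
    [0.0017,0,-0.001],
    [0.0017,0,-0.001]
  ],
  "roll": [0,0,0]
}}

```text
time: 16.25
eef_pos: [0.6593, -0.0244, 0.1162]
eef_rot: [-0.0, 0.998, 0.058, -0.004]
ft_force: [-14.7, 1.2, -6.8]
finger_gap: 0.722
grip_force: 30.0
```

```bash
python3 st.py
```

```text
16.25 [ 0.65933 -0.02443  0.11625] [-14.7   1.2  -6.8] -15.91 [ 0.04  3.27 -0.08] 0.7219272785304857
```

{"op": "servo_tool", "data": {
  "xyz": [
    [0.0009,0,-0.0005],
    [0.0009,0,-0.0005]
  ],
  "roll": [0,0]
}}

```text
time: 16.45
eef_pos: [0.6598, -0.0243, 0.1165]
eef_rot: [-0.0, 0.998, 0.058, -0.005]
ft_force: [-16.6, 0.1, -7.1]
finger_gap: 0.724
grip_force: 30.0
```

```bash
python3 st.py
```

```text
16.45 [ 0.65983 -0.02433  0.11651] [-16.6   0.1  -7.1] -17.74 [-0.06  3.57 -0.17] 0.7237963723411375
```

{"op": "servo_tool", "data": {
  "xyz": [
    [0,0,0],
    [0,0,0]
  ],
  "roll": [0.006,0.006]
}}

```text
time: 16.65
eef_pos: [0.6605, -0.0241, 0.1168]
eef_rot: [-0.001, 0.998, 0.055, -0.004]
ft_force: [-14.3, 2.3, -7.5]
finger_gap: 0.723
grip_force: 30.0
```

```bash
python3 st.py
```

```text
16.65 [ 0.66046 -0.02413  0.11684] [-14.3   2.3  -7.5] -15.71 [0.26 3.08 0.16] 0.7227047409966344
```

{"op": "servo_tool", "data": {
  "xyz": [
    [0.0007,0,-0.0004],
    [0.0007,0,-0.0004]
  ],
  "roll": [0,0]
}}

```text
time: 16.85
eef_pos: [0.6608, -0.0241, 0.1171]
eef_rot: [-0.001, 0.998, 0.055, -0.004]
ft_force: [-14.5, 2.2, -6.3]
finger_gap: 0.718
grip_force: 30.0
```

```bash
python3 st.py
```

```text
16.85 [ 0.6608  -0.02411  0.11706] [-14.5   2.2  -6.3] -15.35 [0.24 3.33 0.11] 0.7179464561351828
```

{"op": "servo_tool", "data": {
  "xyz": [
    [0.0009,-0.0005,-0.0005],
    [0.0017,-0.0005,-0.001],
    [0.0017,-0.0005,-0.001]
  ],
  "roll": [0,0,0]
}}

```text
time: 17.15
eef_pos: [0.6611, -0.024, 0.1172]
eef_rot: [-0.0, 0.998, 0.055, -0.006]
ft_force: [-21.4, -5.1, -9.7]
finger_gap: 0.722
grip_force: 30.0
```

```bash
python3 st.py
```

```text
17.15 [ 0.66108 -0.02404  0.11718] [-21.4  -5.1  -9.7] -23.82 [-0.75  4.08  0.02] 0.7218375544963236
```

{"op": "servo_tool", "data": {
  "xyz": [
    [0.0009,0,-0.0005],
    [0.0009,0,-0.0005]
  ],
  "roll": [0,0]
}}

```text
time: 17.35
eef_pos: [0.6611, -0.024, 0.1172]
eef_rot: [-0.0, 0.998, 0.055, -0.007]
ft_force: [-23.7, -5.7, -9.8]
finger_gap: 0.722
grip_force: 30.0
```

```bash
python3 st.py
```

```text
17.35 [ 0.66114 -0.02404  0.11725] [-23.7  -5.7  -9.8] -25.87 [-0.96  4.64  0.08] 0.722158330786262
```

Force now rises steeply with no motion: the stop, about 24 N. Unload, then open.

{"op": "servo_tool", "data": {
  "xyz": [
    [-0.002,0.0004,0.001],
    [-0.004,0.0006,0.0015],
    [-0.005,0.0006,0.0017],
    [-0.005,0.0006,0.0017]
  ],
  "roll": [0,0,0,0]
}}

```text
time: 17.75
eef_pos: [0.6612, -0.0241, 0.1173]
eef_rot: [-0.001, 0.998, 0.055, -0.001]
ft_force: [2.9, 6.3, -18.6]
finger_gap: 0.723
grip_force: 30.0
```

```bash
python3 st.py
```

```text
17.75 [ 0.66115 -0.02408  0.11734] [  2.9   6.3 -18.6] -6.09 [0.89 0.07 0.06] 0.7229954660844574
```

{"op": "servo_tool", "data": {
  "xyz": [
    [0.0005,-0.0004,0.0012],
    [0.0005,-0.0005,0.0014],
    [0.0005,-0.0005,0.0014]
  ],
  "roll": [0,0,0]
}}

```text
time: 18.05
eef_pos: [0.6612, -0.0241, 0.1173]
eef_rot: [-0.0, 0.998, 0.055, -0.002]
ft_force: [-10.5, 1.1, 1.7]
finger_gap: 0.719
grip_force: 30.0
```

```bash
python3 st.py
```

```text
18.05 [ 0.66122 -0.02408  0.11728] [-10.5   1.1   1.7] -8.06 [0.27 2.26 0.08] 0.7193426733785089
```

{"op": "servo_tool", "data": {
  "xyz": [
    [0,0,0],
    [0,0,0],
    [0,0,0],
    [0,0,0]
  ],
  "roll": [0,0,0,0],
  "jaw": 0.074
}}

```text
time: 18.45
eef_pos: [0.6632, -0.0243, 0.1181]
eef_rot: [0.0, 0.998, 0.055, 0.0]
ft_force: [-0.3, -0.1, -0.2]
finger_gap: 0.812
grip_force: 0.0
```

```bash
cat > pe.py <<'E'
import sys
from h import *
f=grab_frame("wrist");save(f,(180,20,460,230),2.8,sys.argv[1]);b=cv2.imread(f"pics/{sys.argv[1]}.png",0)
for x in(200,390,590):
    c=b[:,x-12:x+12].mean(1); print(x,[int(v) for v in c[380::8]])
s=read_state();print(s["time"],s["eef_pos"].round(4),s["ft_force"].round(1),s["finger_gap"])
E
python3 pe.py w8
```

```text
200 [77, 71, 68, 68, 64, 59, 59, 60, 59, 59, 103, 129, 130, 130, 129, 129, 130, 129, 130, 132, 131, 131, 128, 129, 132, 135]
390 [94, 93, 93, 93, 92, 92, 91, 91, 90, 89, 90, 89, 89, 88, 89, 57, 58, 55, 56, 62, 134, 131, 132, 131, 131, 131]
590 [124, 124, 129, 131, 132, 130, 128, 124, 117, 117, 125, 129, 130, 129, 129, 129, 130, 130, 130, 131, 132, 131, 127, 130, 133, 131]
18.5 [ 0.6631 -0.0243  0.118 ] [0.3 0.3 0.5] 0.8122369022366033
```

{"op": "servo_tool", "data": {
  "xyz": [
    [0,0,0],
    [0,0,0],
    [0,0,0],
    [0,0,0],
    [0,0,0]
  ],
  "roll": [0,0,0,0,0]
}}

```text
time: 19.0
eef_pos: [0.6628, -0.0243, 0.1178]
eef_rot: [0.0, 0.998, 0.055, -0.0]
ft_force: [0.4, 0.2, -1.3]
finger_gap: 0.815
grip_force: 0.0
```

```bash
python3 pe.py w9
```

```text
200 [72, 70, 70, 68, 64, 59, 59, 60, 57, 57, 126, 129, 130, 129, 129, 128, 129, 129, 131, 131, 133, 130, 127, 131, 133, 135]
390 [93, 93, 93, 93, 92, 92, 91, 90, 89, 89, 89, 89, 89, 89, 80, 58, 59, 55, 55, 91, 133, 131, 132, 131, 131, 131]
590 [124, 125, 130, 132, 131, 129, 127, 123, 118, 116, 129, 129, 130, 130, 130, 129, 130, 130, 131, 131, 132, 129, 127, 131, 132, 130]
19.05 [ 0.6628 -0.0243  0.1178] [1.  0.4 0.3] 0.8098898203661761
```

The rest held with the fingers off it. One clean confirming push on its tail with the shut fingers, so that it seats itself free of the grip.

{"op": "servo_tool", "data": {
  "xyz": [
    [0,0,0],
    [0,0,0],
    [0,0,-0.02],
    [0,0,-0.05],
    [0,0,-0.07],
    [-0.03,0,-0.07],
    [-0.055,0,-0.07],
    [-0.055,0,-0.07]
  ],
  "roll": [0,0,0,0,0,0,0,0],
  "jaw": 0.0912
}}

```text
time: 19.85
eef_pos: [0.6057, -0.0304, 0.1877]
eef_rot: [-0.0, 0.998, 0.055, -0.001]
ft_force: [0.4, 0.4, -0.1]
finger_gap: 1.002
grip_force: 0.0
```

{"op": "servo_tool", "data": {
  "xyz": [
    [0,0,0],
    [0,0,0],
    [0,0,0],
    [0,0,0.03],
    [0,0,0.06],
    [0,0,0.075],
    [0,0,0.075],
    [0.005,0,0.075],
    [0.01,0,0.075],
    [0.01,0,0.075]
  ],
  "roll": [0,0,0,0,0,0,0,0,0,0],
  "jaw": 0.0
}}

```text
time: 20.85
eef_pos: [0.6198, -0.0292, 0.1142]
eef_rot: [0.0, 0.998, 0.055, 0.001]
ft_force: [0.6, 0.4, 0.3]
finger_gap: 0.158
grip_force: 0.0
```

```bash
python3 st.py
```

```text
20.85 [ 0.61975 -0.02917  0.11419] [0.6 0.4 0.3] 0.74 [-0.02  0.13 -0.02] 0.15781634412041043
```

{"op": "servo_tool", "data": {
  "xyz": [
    [0,0,0],
    [0.002,0,0],
    [0.004,0,0],
    [0.006,0,0],
    [0.007,0,0],
    [0.007,0,0]
  ],
  "roll": [0,0,0,0,0,0]
}}

```text
time: 21.45
eef_pos: [0.6252, -0.0284, 0.1128]
eef_rot: [-0.0, 0.998, 0.055, -0.0]
ft_force: [-0.5, -0.9, -0.5]
finger_gap: 0.004
grip_force: 0.0
```

{"op": "servo_tool", "data": {
  "xyz": [
    [0.001,0,0],
    [0.002,0,0],
    [0.002,0,0]
  ],
  "roll": [0,0,0]
}}

```text
time: 21.75
eef_pos: [0.6259, -0.0283, 0.1125]
eef_rot: [-0.0, 0.998, 0.055, -0.001]
ft_force: [-7.0, -1.2, 4.0]
finger_gap: 0.004
grip_force: 3.9
```

{"op": "servo_tool", "data": {
  "xyz": [
    [0.001,0,0],
    [0.002,0,0],
    [0.002,0,0]
  ],
  "roll": [0,0,0]
}}

```text
time: 22.05
eef_pos: [0.6264, -0.0282, 0.1124]
eef_rot: [-0.0, 0.998, 0.055, -0.003]
ft_force: [-19.0, -3.2, 13.7]
finger_gap: 0.008
grip_force: 9.6
```

{"op": "servo_tool", "data": {
  "xyz": [
    [0.0008,0,0],
    [0.0013,0,0],
    [0.0013,0,0]
  ],
  "roll": [0,0,0]
}}

```text
time: 22.35
eef_pos: [0.6266, -0.0282, 0.1123]
eef_rot: [-0.0, 0.998, 0.055, -0.004]
ft_force: [-26.2, -5.0, 20.2]
finger_gap: 0.003
grip_force: 13.6
```

```bash
python3 st.py
```

```text
22.35 [ 0.62658 -0.02816  0.1123 ] [-26.2  -5.   20.2] -12.97 [-0.92  4.63 -0.03] 0.003165858612815376
```

{"op": "servo_tool", "data": {
  "xyz": [
    [-0.0005,0,-0.0006],
    [-0.0005,0,-0.0012],
    [-0.0005,0,-0.0012]
  ],
  "roll": [0,0,0]
}}

```text
time: 22.65
eef_pos: [0.6263, -0.0282, 0.1127]
eef_rot: [-0.0, 0.998, 0.055, -0.004]
ft_force: [-18.6, -4.6, 4.4]
finger_gap: 0.007
grip_force: 9.2
```

```bash
python3 st.py
```

```text
22.65 [ 0.62631 -0.02815  0.1127 ] [-18.6  -4.6   4.4] -14.25 [-0.83  3.29 -0.04] 0.006963268791201543
```

{"op": "servo_tool", "data": {
  "xyz": [
    [0.0008,0,-0.0005],
    [0.0012,0,-0.0008],
    [0.0012,0,-0.0008]
  ],
  "roll": [0,0,0]
}}

```text
time: 22.95
eef_pos: [0.6264, -0.0281, 0.1128]
eef_rot: [-0.0, 0.998, 0.055, -0.005]
ft_force: [-21.2, -6.4, 2.5]
finger_gap: 0.004
grip_force: 11.1
```

```bash
python3 st.py
```

```text
22.95 [ 0.6264  -0.02811  0.11284] [-21.2  -6.4   2.5] -17.69 [-1.08  3.98  0.01] 0.003888101233938242
```

{"op": "servo_tool", "data": {
  "xyz": [
    [0.0006,0,-0.0003],
    [0.0008,0,-0.0004],
    [0.0008,0,-0.0004]
  ],
  "roll": [0,0,0]
}}

```text
time: 23.25
eef_pos: [0.6265, -0.0281, 0.1129]
eef_rot: [-0.0, 0.998, 0.055, -0.006]
ft_force: [-24.8, -6.1, 2.8]
finger_gap: 0.01
grip_force: 12.6
```

```bash
python3 st.py
```

```text
23.25 [ 0.62648 -0.02809  0.11288] [-24.8  -6.1   2.8] -20.58 [-1.33  4.52 -0.08] 0.009960021925039033
```

{"op": "servo_tool", "data": {
  "xyz": [
    [-0.005,0,0],
    [-0.02,0,0],
    [-0.04,0,0],
    [-0.05,0,-0.02],
    [-0.05,0,-0.06],
    [-0.05,0,-0.08],
    [-0.05,0,-0.08]
  ],
  "roll": [0,0,0,0,0,0,0]
}}

```text
time: 23.95
eef_pos: [0.5839, -0.0333, 0.1985]
eef_rot: [0.0, 0.998, 0.055, 0.003]
ft_force: [0.3, -0.1, -0.2]
finger_gap: 0.004
grip_force: 0.0
```

```bash
cat > ck.py <<'E'
from h import *
f=grab_frame("wrist");t=grab_frame("top")
hsv=cv2.cvtColor(t["color"],cv2.COLOR_RGB2HSV)
m=((hsv[...,1]<30)&(hsv[...,2]>140)).astype(np.uint8)
cs,_=cv2.findContours(m,cv2.RETR_EXTERNAL,cv2.CHAIN_APPROX_NONE)
for c in cs:
    if cv2.contourArea(c)>200: r=cv2.minAreaRect(c);print(np.round(r[0],2),np.round(r[1],1),round(r[2],1))
g=cv2.cvtColor(f["color"],cv2.COLOR_RGB2GRAY)
for u in(260,320,380):print(u,[int(x) for x in g[0:200:4,u-3:u+4].mean(1)])
s=read_state();print(s["time"],s["eef_pos"].round(4))
E
python3 ck.py
```

```text
[480.49 351.88] [35.7 48.1] 47.0
[374.85 306.63] [26.4 19.7] 74.7
[444.95 270.66] [20.4 22.5] 7.6
[170.28 191.31] [38.8 27.3] 79.7
[189.46 141.79] [34.1 10.4] 83.9
[265.52 131.66] [29.9 10.2] 83.7
260 [164, 227, 229, 229, 230, 230, 226, 232, 231, 231, 231, 231, 230, 231, 231, 230, 230, 229, 223, 218, 211, 203, 192, 186, 195, 225, 224, 223, 219, 217, 217, 221, 176, 137, 141, 144, 142, 150, 139, 149, 151, 158, 148, 152, 181, 170, 158, 161, 165, 190]
320 [132, 130, 127, 124, 120, 116, 111, 167, 221, 229, 230, 229, 230, 230, 229, 229, 230, 229, 230, 230, 230, 230, 230, 187, 179, 122, 125, 124, 125, 126, 125, 125, 125, 125, 126, 126, 125, 125, 125, 126, 126, 125, 110, 117, 123, 126, 121, 114, 118, 116]
380 [162, 225, 228, 228, 230, 229, 225, 231, 233, 234, 234, 233, 233, 232, 231, 230, 229, 230, 229, 228, 224, 220, 220, 218, 158, 137, 133, 120, 120, 119, 116, 113, 111, 109, 110, 109, 105, 105, 108, 109, 115, 118, 116, 112, 116, 122, 127, 124, 113, 118]
24.05 [ 0.5821 -0.0332  0.1951]
```

{"op": "servo_tool", "data": {
  "xyz": [
    [0,0,0],
    [0,0,0],
    [0,0,0],
    [0,0,0],
    [0,0,0],
    [0,0,0],
    [0,0,0],
    [0,0,0],
    [0,0,0],
    [0,0,0]
  ],
  "roll": [0,0,0,0,0,0,0,0,0,0]
}}

```text
time: 25.05
eef_pos: [0.5821, -0.0332, 0.1953]
eef_rot: [0.0, 0.998, 0.055, 0.0]
ft_force: [-0.1, -0.2, -0.8]
finger_gap: 0.006
grip_force: 0.0
```

```bash
python3 ck.py
```

```text
[480.49 351.88] [35.7 48.1] 47.0
[374.85 306.63] [26.4 19.7] 74.7
[445.5 271. ] [22. 21.] 90.0
[168.17 180.87] [60.6 27.1] 78.7
[189.5  141.79] [34.1 10.4] 84.1
[265.52 131.66] [29.9 10.2] 83.7
260 [229, 230, 231, 231, 226, 229, 232, 232, 231, 231, 231, 231, 231, 231, 230, 230, 229, 227, 223, 217, 208, 200, 192, 197, 226, 225, 224, 220, 218, 218, 221, 220, 156, 116, 118, 138, 148, 141, 128, 123, 156, 147, 154, 154, 146, 157, 162, 160, 161, 170]
320 [127, 124, 121, 116, 113, 146, 175, 230, 230, 230, 230, 230, 230, 230, 230, 230, 230, 230, 230, 230, 230, 230, 232, 191, 124, 125, 126, 125, 125, 125, 126, 125, 125, 126, 126, 125, 125, 125, 126, 126, 127, 110, 115, 122, 126, 122, 114, 117, 119, 114]
380 [228, 228, 230, 231, 226, 229, 231, 234, 234, 234, 233, 234, 234, 233, 233, 233, 232, 232, 231, 229, 226, 225, 224, 223, 170, 162, 125, 121, 119, 118, 114, 112, 109, 111, 109, 105, 105, 107, 107, 113, 119, 117, 113, 114, 120, 126, 126, 113, 116, 121]
25.15 [ 0.5821 -0.0331  0.1953]
```

```bash
python3 -c "
from rig import *
print(close_job())"
```

```text
the job is handed in; nothing more can be done
None
```

The middle-sized rest is on the right-hand bar, pressed to its stop (peak about 25 N gripped, about 21 N on a final push with the shut fingers), and it showed no creep in the second after I backed off. I handed the job in at about 25 s.

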